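Open the carton and try the new limit switch

TASK

The spare limit switch has come in the cardboard carton on the bench, its tape already slit. Fold both half-raised top flaps right back, well past upright so that they lean outwards, then try the switch where it lies: push its roller lever gently down just until it clicks, without driving it on towards its end stop, and let it spring back up. Leave the flaps open and do not shift the adjustable wrench, the roll of tape or the spanner lying beside the carton.

Things in the scene. Friction and masses are not known exactly. Their poses are not given: they have to be found in the camera images.
- carton: brown cardboard carton, fixed, 210 (its x) x 162 (its y) x 115 mm high, walls 5 mm; origin at the centre of its underside. The short end flaps (+x, -x) already hang down outside, up to 40 mm beyond the ends. A card partition (51 mm high) makes two halves, +x and -x: one holds the limit switch in dark foam, the other its steel L-bracket (top 52 mm above the bench); which is which varies.
- flap_left (a joint): hinge of the long top flap on the carton's +y side, along the carton's x: 0 = closed flat, 1.57 = upright, 3.14 = laid level outside. It starts half raised at 0.7 to 1.1. The crease is stiff, about 0.035 N m (0.5 N at the free edge): the flap stays at the angle where it is left.
- flap_right (a joint): the same for the long top flap on the carton's -y side.
- flap_left_edge (a point): middle of the free edge of the +y flap (flap 206 mm along the carton's x, 80 mm from crease to free edge, 4 mm thick).
- flap_right_edge (a point): middle of the free edge of the -y flap, same size. At the start the two free edges stand at least 35 mm apart, and below them the space inside is empty down to the switch's roller.
- flap_left_hinge (a point): middle of the crease of the +y flap, on top of the carton's +y wall, 115 mm above the bench.
- flap_right_hinge (a point): middle of the crease of the -y flap, on top of the carton's -y wall, 115 mm above the bench.
- switch_lever (a joint): roller lever of the limit switch: 0 = at rest, raised; grows as the roller is pushed down. It clicks at 0.14 (roller 8 mm below rest) and must not go beyond 0.30 (17.5 mm below rest); end stop 0.36. Spring: at the roller about 2.3 N starts it, 6 N brings the click, 9.5 N reaches 0.30; released, it springs back to 0.
- roller (a point): centre of the white roller, 16 mm diameter, 11 mm wide, axis along the carton's x, in the lever's fork (16 mm over both cheeks). At rest its centre is 86 mm and its top 94 mm above the bench, 21 mm below the rim. The lever's pivot is 58 mm from it towards the carton's -y and 22 mm lower, on a 34 mm wide aluminium housing (top 58 mm above the bench).
- wrench: adjustable wrench, steel, 44 x 187 x 12 mm, lying on the bench left of the carton; not to be moved. Origin at the centre of the underside.
- tape: black roll of tape, 62 mm across and 19 mm high, lying flat right of the carton; not to be moved. Origin at the centre of the underside.
- spanner: steel spanner, 27 x 195 x 8 mm, lying right of the carton; not to be moved. Origin at the centre of the underside.

How it is judged:
On the way, in this order (a step that is already met when the one before it is completed fails the run):
1. both long flaps are folded back well past upright (joint values above 1.9) (value of joint each of flap_left, flap_right above 1.9 rad), for 0.2 s.
2. the roller lever is pressed until the switch clicks (beyond 0.14) (value of joint switch_lever above 0.14 rad), for 0.1 s.
At the end, for the whole second after the job is handed in: Both long flaps stand open beyond 1.9 rad from closed (leaning outwards), the roller lever has sprung back to within 0.04 rad of rest, and wrench, tape and spanner are within 20 mm of where they lay (all of step 1 and value of joint switch_lever below 0.04 rad and distance of each of wrench, tape, spanner from where it was at the start of the episode below 0.02 m); the robot touches nothing.
It fails at once if the roller lever is driven past 0.30 rad, towards its end stop (value of joint switch_lever above 0.3 rad).
It fails at once if wrench, tape or spanner are shifted by more than 20 mm (distance of any of wrench, tape, spanner from where it was at the start of the episode above 0.02 m).
It also fails if it takes over 45 s, if anything falls off the work surface, if the arm or the gripper's body presses on something with over 40 N, if the wrist force passes 120 N, or if a joint passes its speed limit or range.

ROBOT

A 6-joint arm with a two-finger parallel gripper is mounted at the origin on a cart in front of the work surface, level with it; the furniture and walls round the work are solid. World frame = base frame: x ahead of the robot, y to its left, z up, the work surface at z = 0. Lengths are in m, angles in rad, forces in N, time in s.
With the tool pointing down it reaches from about 0.3 to 0.775 m from the base axis. Payload 14.6 kg.
Tool frame: the origin (TCP) lies midway between the tips of the shut fingers; the grasp point (between the pads) lies 19 mm behind it (ctrl.grip_depth is the distance from the TCP to the grasp point, in m); z points along the fingers, x is the direction in which the jaws open and shut, and the axes are right-handed (so a half turn about z gives the same grasp; the last joint's range is limited). The gripper opens to 94 mm and grips with 3 to 60 N. Pads are 16 mm wide; open, the fingers measure 119 mm over their backs; the gripper's body (75 mm by 177 mm) begins 78 mm behind the grasp point.
Start: joints at [1.186, 0.3, 1.521, -0, 1.321, -0.067], TCP at [0.172, 0.522, 0.205] pointing down, gripper open.
Joint ranges: [-3.03, 3.03], [-0.79, 2.21], [0.23, 2.52], [-1.04, 4.18], [0, 3.07], [-2.55, 2.55]. Speed limits (rad/s): [2.22, 2.22, 2.57, 3.14, 3.14, 3.14].

INTERFACE

Orientations are given as [roll, pitch, yaw] about the fixed x, y, z axes, in that order (R = Rz(yaw) Ry(pitch) Rx(roll)).
In Python, from station import ctrl gives the robot as it stands.
- The arm moves only by the tool play_rows, never from a script. Its argument "steps" is a list that holds one entry, the list of rows, each a list of 7 numbers: the shift along the tool's x, y, z in cm, then the turn, a rotation vector about the tool's x, y, z in rad, then the opening, from 0 (shut) to 1 (fully open). In form: [[[x, y, z, ax, ay, az, hand], ...]]. A call has 1 to 20 rows; each row is the pose to reach, as a shift and turn from the pose measured when the call began, along the tool's axes at that moment; what a row does not reach only later rows make up. A row lasts 1/12 s, in which the tool goes at most 41.7 mm and 7.16 degrees, less where a joint would pass 70% of its speed; a pose out of reach is approached as far as the arm can. A call with a gripper value outside its range is refused whole. The fingers move at their own pace and stop on an object; "force" is the grip in N (left out, the last holds). Time passes only in rows, so rows that repeat a pose let the fingers close. It gives the time, the measured TCP pose, the force and the opening at its end, in the units of the state.
- ctrl.get_obs(): the state, without advancing time (a new reading comes with each control period).
- ctrl.camera(name): name is "scene" or "top" or "wrist"; returns a dict with "frame" (420x560x3 uint8, blue, green, red), "fovy" (degrees; the focal length in pixels is half the picture's height over the tangent of half this angle, whatever the lens; pixels are square), "cx", "cy" (the principal point, pixels), "world_to_cam" (4x4, takes a point from world to camera coordinates). Camera axes: x right, y up, looking along -z (the intrinsics and any distortion apply to the point x, -y, -z); pixel columns grow to the right and rows downward; lengths in m; the calibration is good to about 2 mm. A picture is of the moment at which its call begins. There is no depth.
- ctrl.hand_in(): hands the job in, once; it reports no verdict.
The state is a dict: "time_s": time; "qpos": joint angles; "joint_vel": joint speeds; "tau": joint torques, N m; "ee_pos": TCP position; "eef_rot": TCP orientation; "force": force on the tool from outside, world axes, zero at the start; "moment": the same for the moment, N m; "grip_width": finger opening in m.
Only numpy, scipy, OpenCV 4.12 (cv2) and the standard library are available. Lean on these libraries where they do the work, as an engineer would, in place of code of your own. Each camera call takes 0.05 s, during which the arm holds its last target. There are 200 camera calls.

## Working session

There is one attempt and no reset: what is moved stays moved. The work goes in short steps, Python scripts to look and compute and a tool call to move; the robot and the scene stay as the last step left them, time stands still between calls to the robot, and variables do not carry over. Pictures are saved under pics/ and viewed, about 8 in all and at most 12, crops included, and the job is handed in when it is done.

Besides the shell and the picture viewer there is one more tool, called after "Emit:" by a JSON object that holds its "op" and its "data". play_rows: Moves the arm, as the interface text tells. Its arguments: {"type":"object","properties":{"steps":{"type":"array"},"force":{"type":"number"}},"required":["steps"]}

```bash
mkdir -p pics
cat > h.py <<'E'
import numpy as np, cv2
from station import ctrl
def snap(n,f):
    c=ctrl.camera(n); cv2.imwrite(f,c["frame"]); np.savez(f+".npz",fovy=c["fovy"],cx=c["cx"],cy=c["cy"],T=c["world_to_cam"]); 
    print(n,{k:v for k,v in c.items() if k not in("frame","world_to_cam")}); return c
E
python3 - <<'E'
from h import *
a=snap("scene","pics/s.png");b=snap("top","pics/t.png")
cv2.imwrite("pics/t2.png",cv2.resize(b["frame"],(800,600),interpolation=cv2.INTER_CUBIC))
cv2.imwrite("pics/s2.png",cv2.resize(a["frame"],(800,600),interpolation=cv2.INTER_CUBIC))
print(a["world_to_cam"],b["world_to_cam"],ctrl.get_obs())
E
```

```text
scene {'fovy': 52.51869553370078, 'cx': 283.429931251021, 'cy': 208.15018008881353}
top {'fovy': 53.26662602336361, 'cx': 288.8715630808807, 'cy': 206.58745102854317}
[[ 0.75067635 -0.66062475 -0.00774312 -0.39961202]
 [ 0.39618048  0.44074408  0.80547234 -0.29213155]
 [-0.52870223 -0.6077167   0.59258279 -0.91564966]
 [ 0.          0.          0.          1.        ]] [[ 0.00303637 -0.99993116  0.01133379 -0.00181529]
 [ 0.99829106  0.00369243  0.0583208  -0.5161983 ]
 [-0.05835864  0.01113733  0.99823355 -1.13097615]
 [ 0.          0.          0.          1.        ]] {'time_s': 0.1, 'qpos': array([ 1.18639532e+00,  3.00406762e-01,  1.52151662e+00,  1.22065763e-05,
        1.32072217e+00, -6.66149655e-02]), 'joint_vel': array([-1.10510571e-03, -2.65954613e-04, -1.95963558e-03,  7.23993372e-04,
        1.59782576e-04,  3.81407650e-05]), 'tau': array([ 1.77925944e-03, -5.32647443e+01, -3.53283334e+01,  7.09837326e-02,
        2.34676333e-02, -2.05218038e-05]), 'ee_pos': array([0.17177238, 0.52223504, 0.2049489 ]), 'eef_rot': array([-3.14151077e+00,  1.04977394e-03,  1.25300730e+00]), 'force': array([-0.42071631,  0.12539484, -0.34204833]), 'moment': array([ 0.00857758, -0.03561282,  0.03129893]), 'grip_width': 0.09387508139245301}
```

View pics/t2.png

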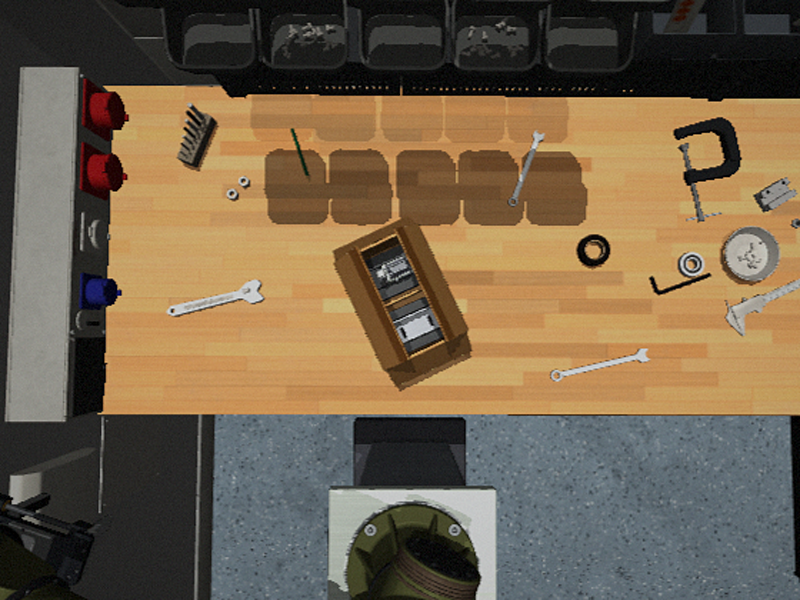

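View pics/s2.png

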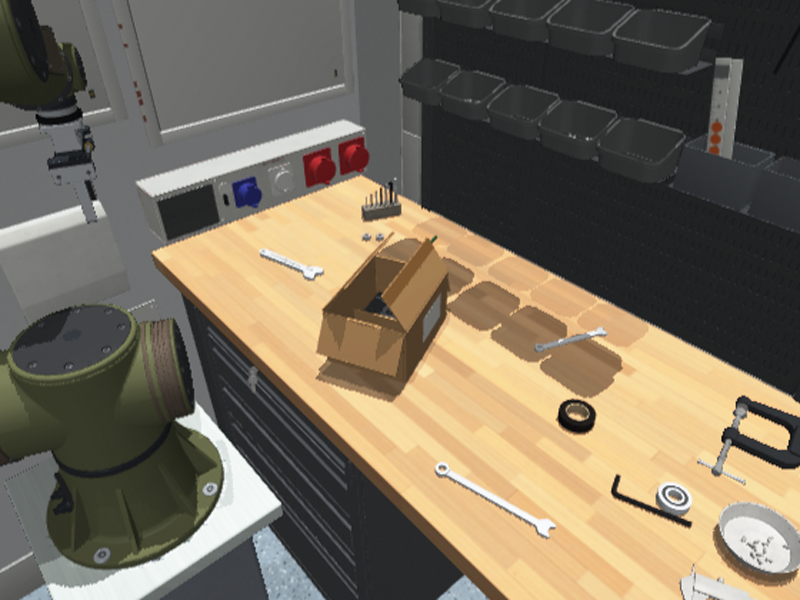

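Run:
```python
from h import *
f=cv2.imread("pics/t.png")[145:280,225:340]
cv2.imwrite("pics/tc.png",cv2.resize(f,None,fx=5,fy=4.4 and 5,interpolation=cv2.INTER_CUBIC)[:600+75])
f=cv2.imread("pics/t.png")[150:275,225:335]; a=cv2.resize(f,None,fx=4.4,fy=4.4,interpolation=cv2.INTER_CUBIC)
a=np.clip(a*1.5,0,255).astype(np.uint8)
cv2.imwrite("pics/tc.png",a);print(a.shape)
f=cv2.imread("pics/s.png")[155:290,215:325]; a=cv2.resize(f,None,fx=4.4,fy=4.4,interpolation=cv2.INTER_CUBIC)
cv2.imwrite("pics/sc.png",np.clip(a*1.5,0,255).astype(np.uint8))
```

```text
(550, 484, 3)
```

View pics/tc.png

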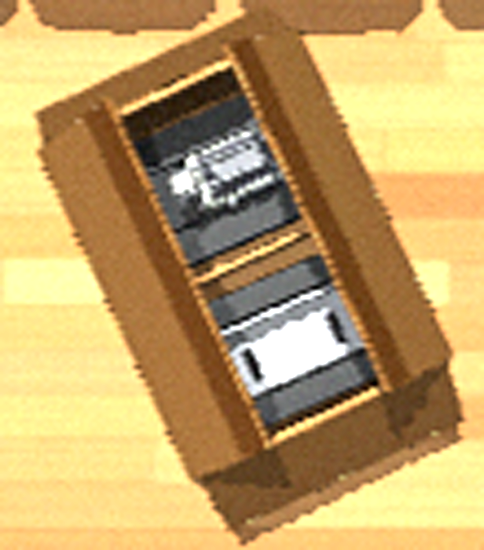

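View pics/sc.png

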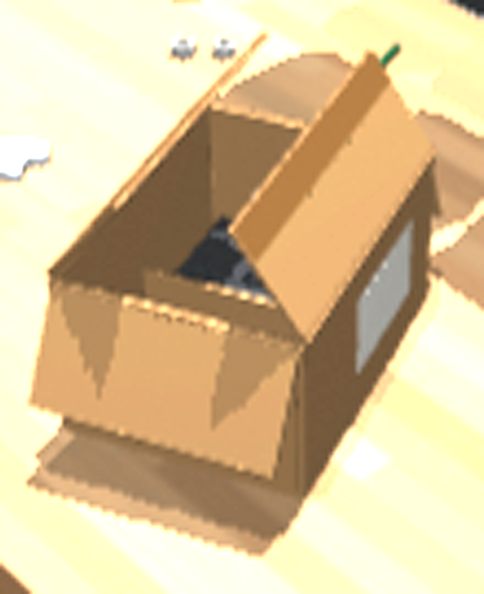

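```bash
cat >> h.py <<'E'
def load(f):
    d=np.load(f+".npz"); return d
def proj(d,P):
    P=np.atleast_2d(P); c=P@d["T"][:3,:3].T+d["T"][:3,3]; f=210/np.tan(np.radians(d["fovy"])/2)
    return np.c_[d["cx"]+f*c[:,0]/-c[:,2], d["cy"]-f*c[:,1]/-c[:,2]]
def unproj(d,uv,z):
    f=210/np.tan(np.radians(d["fovy"])/2); R=d["T"][:3,:3]; C=-R.T@d["T"][:3,3]
    r=R.T@np.array([(uv[0]-d["cx"])/f,-(uv[1]-d["cy"])/f,-1]); return C+r*(z-C[2])/r[2]
def c2w(p,P):
    c,s=np.cos(p[2]),np.sin(p[2]); P=np.atleast_2d(P)
    return np.c_[p[0]+c*P[:,0]-s*P[:,1],p[1]+s*P[:,0]+c*P[:,1],P[:,2]]
E
python3 - <<'E'
from h import *
from scipy.optimize import least_squares
t=load("pics/t.png");s=load("pics/s.png")
def pts(p):
    al,ar=p[3:5]; L=lambda x,a,sg:[x,sg*(.081-.08*np.cos(a)),.115+.08*np.sin(a)]
    q=[[.103,.081,.115],[-.103,.081,.115],[.103,-.081,.115],[-.103,-.081,.115],L(.103,al,1),L(-.103,al,1),L(.103,ar,-1),L(-.103,ar,-1)]
    return c2w(p,q)
ot=np.array([(40,140),(198,478),(300,38),(450,355),(118,112),(268,445),(232,50),(388,390)])/4.4+[225,150]
os_=np.array([(50,270),(435,155),(305,345),(265,38),(375,55),(232,232)])/4.4+[215,155]; si=[1,2,3,4,6,7]
def res(p):
    P=pts(p); return np.r_[(proj(t,P)-ot).ravel(),(proj(s,P[si])-os_).ravel()]
r=least_squares(res,[.5,0,.42,.9,.9],loss="soft_l1")
print(r.x.round(4)); print(res(r.x).reshape(-1,2).round(1)); print(pts(r.x).round(3))
p=r.x; rol=unproj(t,np.array([185,182])/4.4+[225,150],.09); print("roller",rol)
c,sn=np.cos(p[2]),np.sin(p[2]); d=rol[:2]-p[:2]; print("in carton",c*d[0]+sn*d[1],-sn*d[0]+c*d[1])
for n,uv in dict(wr1=(170,313),wr2=(262,290),tape=(593,250),sp1=(557,376),sp2=(648,354)).items(): print(n,unproj(t,np.array(uv)*.7,.006).round(3))
E
```

```text
[0.5092 0.0203 0.4347 0.9168 1.0016]
[[ 0.5  1.4]
 [-1.2 -0.3]
 [ 0.2 -2.2]
 [ 0.7  0.3]
 [-1.6 -3.9]
 [ 0.9  0.2]
 [-0.4 -2.4]
 [ 1.   0.1]
 [-1.   2.1]
 [-0.1  0.4]
 [-0.5  1.2]
 [ 0.9 -1. ]
 [-0.6 -1. ]
 [-0.9  0.2]]
[[ 0.569  0.137  0.115]
 [ 0.382  0.05   0.115]
 [ 0.637 -0.01   0.115]
 [ 0.45  -0.097  0.115]
 [ 0.589  0.093  0.178]
 [ 0.402  0.006  0.178]
 [ 0.619  0.029  0.182]
 [ 0.432 -0.057  0.182]]
roller [0.55067684 0.05678862 0.09      ]
in carton 0.052985270335961746 0.01565614606992145
wr1 [0.481 0.465 0.006]
wr2 [0.526 0.29  0.006]
tape [ 0.606 -0.351  0.006]
sp1 [ 0.362 -0.278  0.006]
sp2 [ 0.405 -0.454  0.006]
```

```bash
cat >> h.py <<'E'
from scipy.spatial.transform import Rotation as Ro
PC=[.5092,.0203,.4347]
def go(x,y,z,yaw=PC[2]):
    o=ctrl.get_obs(); R=Ro.from_euler("xyz",o["eef_rot"]); w=c2w(PC,[x,y,z])[0]
    d=R.inv().apply(w-o["ee_pos"])*100; rv=(R.inv()*Ro.from_euler("xyz",[np.pi,0,yaw])).as_rotvec()
    print((x,y,z),"world",w.round(3),"row",d.round(2),rv.round(3))
E
python3 -c "
from h import *
go(0,-.003,.245)"
```

```text
(0, -0.003, 0.245) world [0.51  0.018 0.245] row [-37.36  47.94  -3.97] [0.    0.001 0.818]
```

Emit:
{"op": "play_rows", "data": {"steps": [[[0,0,-4,0,0,0,0],[-37.4,47.9,-4,0,0,0.82,0],[-37.4,47.9,-4,0,0,0.82,0],[-37.4,47.9,-4,0,0,0.82,0],[-37.4,47.9,-4,0,0,0.82,0],[-37.4,47.9,-4,0,0,0.82,0],[-37.4,47.9,-4,0,0,0.82,0],[-37.4,47.9,-4,0,0,0.82,0],[-37.4,47.9,-4,0,0,0.82,0],[-37.4,47.9,-4,0,0,0.82,0],[-37.4,47.9,-4,0,0,0.82,0],[-37.4,47.9,-4,0,0,0.82,0],[-37.4,47.9,-4,0,0,0.82,0],[-37.4,47.9,-4,0,0,0.82,0],[-37.4,47.9,-4,0,0,0.82,0],[-37.4,47.9,-4,0,0,0.82,0],[-37.4,47.9,-4,0,0,0.82,0],[-37.4,47.9,-4,0,0,0.82,0],[-37.4,47.9,-4,0,0,0.82,0],[-37.4,47.9,-4,0,0,0.82,0]]]}}

```text
time_s: 1.77
ee_pos: [0.5095, 0.0183, 0.2454]
eef_rot: [3.141, 0.001, 0.434]
force: [-0.3, -0.0, -0.4]
grip_width: 0.0002
```

Run:
```python
from h import *
o=ctrl.get_obs();print(o["time_s"],o["grip_width"],o["ee_pos"],o["eef_rot"])
go(0,-.003,.245);go(0,-.003,.145);go(0,.12,.145)
a=snap("scene","pics/s3.png");cv2.imwrite("pics/s3c.png",cv2.resize(a["frame"][60:300,150:400],None,fx=2.4,fy=2.4))
```

```text
1.7667 0.00019471693199097078 [0.50948712 0.01825824 0.2453811 ] [3.14100432e+00 7.63792386e-04 4.34177041e-01]
(0, -0.003, 0.245) world [0.51  0.018 0.245] row [0.06 0.1  0.04] [ 0.001  0.001 -0.001]
(0, -0.003, 0.145) world [0.51  0.018 0.145] row [ 0.07  0.1  10.04] [ 0.001  0.001 -0.001]
(0, 0.12, 0.145) world [0.459 0.129 0.145] row [  0.06 -12.2   10.03] [ 0.001  0.001 -0.001]
scene {'fovy': 52.51869553370078, 'cx': 283.429931251021, 'cy': 208.15018008881353}
```

View pics/s3c.png

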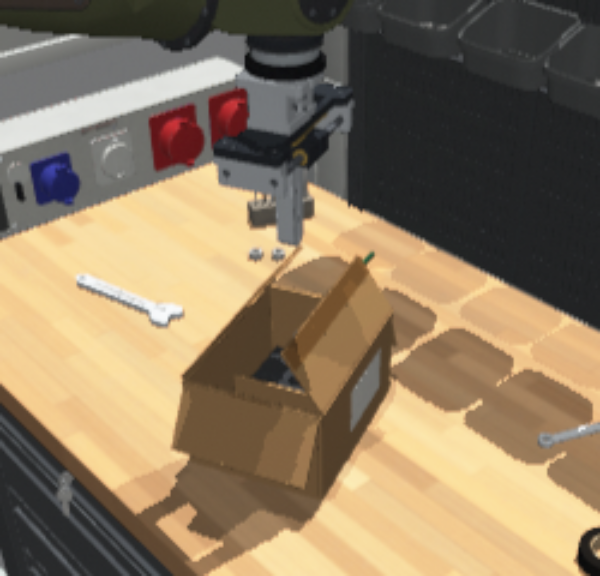

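Emit:
{"op": "play_rows", "data": {"steps": [[[0,0,4,0,0,0,0],[0,0,7,0,0,0,0],[0,0,10,0,0,0,0],[0,0,10,0,0,0,0],[0,-1.2,10,0,0,0,0],[0,-2.4,10,0,0,0,0],[0,-3.6,10,0,0,0,0],[0,-4.8,10,0,0,0,0],[0,-6,10,0,0,0,0],[0,-7.2,10,0,0,0,0],[0,-8.4,10,0,0,0,0],[0,-9.6,10,0,0,0,0],[0,-10.8,10,0,0,0,0],[0,-12,10,0,0,0,0],[0,-13.2,10,0,0,0,0],[0,-13.2,10,0,0,0,0]]]}}

```text
time_s: 3.15
ee_pos: [0.4531, 0.1398, 0.1454]
eef_rot: [3.141, 0.001, 0.436]
force: [-0.9, -0.7, 0.0]
grip_width: 0.0004
```

Emit:
{"op": "play_rows", "data": {"steps": [[[0,2,0,0,0,0,0],[0,5,0,0,0,0,0],[0,9,0,0,0,0,0],[0,13,0,0,0,0,0],[0,14.4,0,0,0,0,0],[0,15.6,0,0,0,0,0],[0,16.8,0,0,0,0,0],[0,18,0,0,0,0,0],[0,19.2,0,0,0,0,0],[0,20.4,0,0,0,0,0],[0,21.6,0,0,0,0,0],[0,22.8,0,0,0,0,0],[0,24,0,0,0,0,0],[0,25.2,0,0,0,0,0],[0,26.2,0,0,0,0,0],[0,26.2,0,0,0,0,0],[0,26.2,0,0,0,0,0]]]}}

```text
time_s: 4.57
ee_pos: [0.5637, -0.0982, 0.1452]
eef_rot: [3.141, 0.001, 0.435]
force: [-0.4, -0.5, 0.7]
grip_width: 0.0005
```

Emit:
{"op": "play_rows", "data": {"steps": [[[0,-2,0,0,0,0,0],[0,-6,0,0,0,0,0],[0,-10,0,0,0,0,0],[0,-13,-6,0,0,0,0],[0,-13,-10,0,0,0,0],[0,-13,-10,0,0,0,0],[-10,-6,-14,0,0,0,0],[-16,0,-18,0,0,0,0],[-20,0,-18,0,0,0,0],[-20,0,-18,0,0,0,0],[-20,0,-18,0,0,0,0]]]}}

```text
time_s: 5.48
ee_pos: [0.4045, -0.1486, 0.3128]
eef_rot: [3.141, 0.001, 0.436]
force: [0.3, 0.6, 1.1]
grip_width: 0.0007
```

Run:
```python
from h import *
o=ctrl.get_obs();print(o["time_s"],o["ee_pos"],o["eef_rot"])
go(.053,.016,.20)
a=snap("top","pics/t4.png");b=snap("scene","pics/s4.png")
A=cv2.resize(a["frame"][140:290,215:345],None,fx=3,fy=3,interpolation=cv2.INTER_CUBIC);B=cv2.resize(b["frame"][140:290,205:335],None,fx=3,fy=3,interpolation=cv2.INTER_CUBIC)
cv2.imwrite("pics/c4.png",np.clip(np.hstack([A,B])*1.5,0,255).astype(np.uint8))
```

```text
5.4833 [ 0.40448379 -0.14857512  0.31276142] [3.14092225e+00 5.36602746e-04 4.36128766e-01]
(0.053, 0.016, 0.2) world [0.551 0.057 0.2  ] row [ 21.93 -12.48  11.26] [0.001 0.001 0.001]
top {'fovy': 53.26662602336361, 'cx': 288.8715630808807, 'cy': 206.58745102854317}
scene {'fovy': 52.51869553370078, 'cx': 283.429931251021, 'cy': 208.15018008881353}
```

View pics/c4.png

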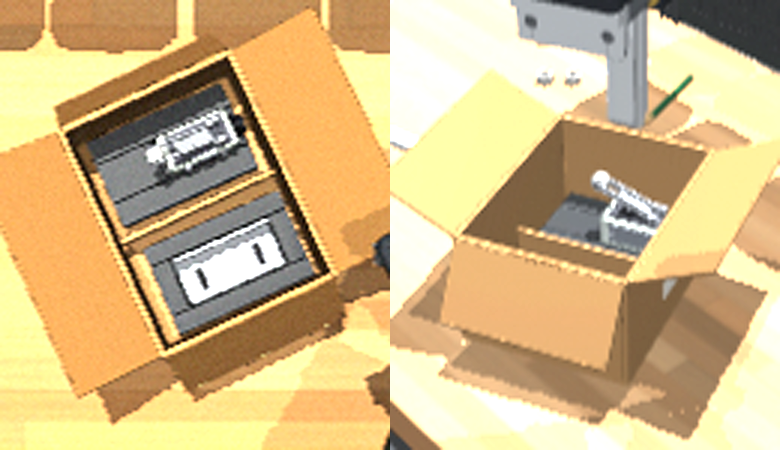

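Run:
```python
from h import *
from scipy.optimize import least_squares
t=load("pics/t4.png");s=load("pics/s4.png")
tu=np.array([155,153])/3+[215,140];su=np.array([211,179])/3+[205,140]
r=least_squares(lambda P:np.r_[(proj(t,P)-tu)[0],(proj(s,P)-su)[0]],[.55,.05,.086])
loc=lambda w:((w[:2]-PC[:2])@np.array([[np.cos(PC[2]),-np.sin(PC[2])],[np.sin(PC[2]),np.cos(PC[2])]])).round(4)
print(r.x,r.fun,loc(r.x)); w=unproj(t,tu,.088);print("top@.088",w,loc(w))
for n,(uv,x,sg) in dict(L=((78,397),-.103,1),R=((310,10),.103,-1)).items():
    uv=np.array(uv)/3+[215,140]
    q=least_squares(lambda a:(proj(t,c2w(PC,[x,sg*(.081-.08*np.cos(a[0])),.115+.08*np.sin(a[0])]))-uv)[0],[2.2]);print(n,q.x,q.fun)
for x in(-.105,.105):
  for y in(.081,-.081): print("corner",((proj(t,c2w(PC,[x,y,.115]))-[215,140])*3).round())
o=ctrl.get_obs(); print(o["force"],proj(t,[o["ee_pos"]]))
```

```text
[0.55232786 0.05733221 0.08898364] [ 0.18672484 -0.24114852 -0.33118131  0.02853862] [0.0547 0.0154]
top@.088 [0.55179926 0.05784841 0.088     ] [0.0545 0.0161]
L [2.68718645] [-0.11123471 -0.35017835]
R [2.51120859] [-0.21802171 -1.43852003]
corner [[162. 357.]]
corner [[340. 275.]]
corner [[ 58. 127.]]
corner [[234.  47.]]
[ 0.66752797  1.11246083 -0.77566008] [[365.42321715 253.82186951]]
```

```bash
python3 -c "
from h import *
go(.054,.018,.312);go(.054,.018,.105)"
```

```text
(0.054, 0.018, 0.312) world [0.551 0.059 0.312] row [ 22.1  -13.01   0.2 ] [ 0.004 -0.001 -0.004]
(0.054, 0.018, 0.105) world [0.551 0.059 0.105] row [ 22.08 -13.08  20.9 ] [ 0.004 -0.001 -0.004]
```

Emit:
{"op": "play_rows", "data": {"steps": [[[10,-6,0.2,0,0,0,0],[22.1,-13,0.2,0,0,0,0],[22.1,-13,0.2,0,0,0,0],[22.1,-13,0.2,0,0,0,0],[22.1,-13,0.2,0,0,0,0],[22.1,-13,0.2,0,0,0,0],[22.1,-13,4,0,0,0,0],[22.1,-13,8,0,0,0,0],[22.1,-13,12,0,0,0,0],[22.1,-13,16,0,0,0,0],[22.1,-13,18.5,0,0,0,0],[22.1,-13,20,0,0,0,0],[22.1,-13,20.6,0,0,0,0],[22.1,-13,20.6,0,0,0,0],[22.1,-13,20.6,0,0,0,0],[22.1,-13,20.6,0,0,0,0]]]}}

```text
time_s: 6.92
ee_pos: [0.5518, 0.0591, 0.1094]
eef_rot: [3.137, -0.003, 0.431]
force: [0.6, -0.4, 0.0]
grip_width: 0.0004
```

Run:
```python
from h import *
o=ctrl.get_obs();print(o["time_s"],o["ee_pos"],o["force"])
go(.054,.018,.096);go(.054,.018,.082)
a=snap("scene","pics/s5.png");b=snap("wrist","pics/w5.png")
A=cv2.resize(a["frame"][110:270,205:335],None,fx=3,fy=3,interpolation=cv2.INTER_CUBIC)
B=cv2.resize(b["frame"],(400,300))
c=np.zeros((480,790,3),np.uint8);c[:,:390]=A;c[:300,390:]=B
cv2.imwrite("pics/c5.png",np.clip(c*1.4,0,255).astype(np.uint8))
```

```text
6.9167 [0.5518078  0.05906497 0.10943847] [ 0.64095024 -0.37141283  0.00128712]
(0.054, 0.018, 0.096) world [0.551 0.059 0.096] row [-0.1  -0.08  1.34] [ 0.004 -0.003 -0.004]
(0.054, 0.018, 0.082) world [0.551 0.059 0.082] row [-0.11 -0.09  2.74] [ 0.004 -0.003 -0.004]
scene {'fovy': 52.51869553370078, 'cx': 283.429931251021, 'cy': 208.15018008881353}
wrist {'fovy': 58.76226222945017, 'cx': 284.37542313198617, 'cy': 212.05973640809694}
```

View pics/c5.png

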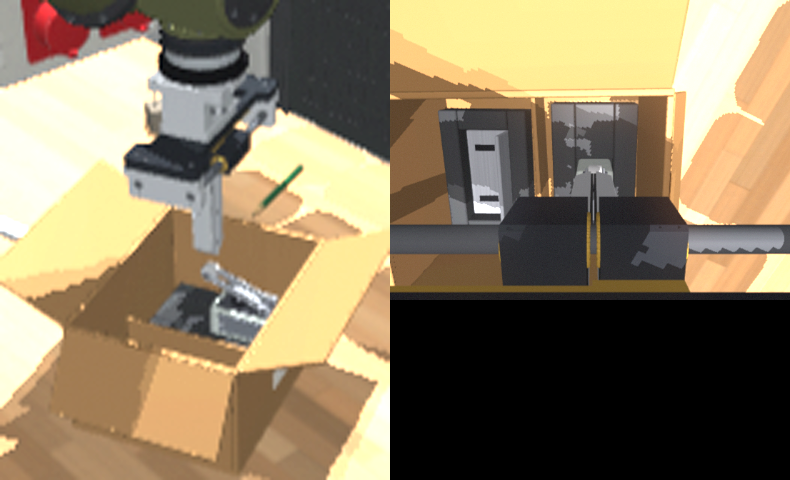

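Emit:
{"op": "play_rows", "data": {"steps": [[[0,0,0.8,0,0,0,0],[0,0,1.2,0,0,0,0],[0,0,1.4,0,0,0,0],[0,0,1.6,0,0,0,0],[0,0,1.8,0,0,0,0],[0,0,2,0,0,0,0],[0,0,2.1,0,0,0,0],[0,0,2.1,0,0,0,0],[0,0,2.1,0,0,0,0]]]}}

```text
time_s: 7.77
ee_pos: [0.5519, 0.0593, 0.0886]
eef_rot: [3.138, -0.004, 0.431]
force: [-3.1, 3.4, 6.0]
grip_width: 0.0006
```

Emit:
{"op": "play_rows", "data": {"steps": [[[0,0,0.1,0,0,0,0],[0,0,0.2,0,0,0,0],[0,0,0.3,0,0,0,0],[0,0,0.4,0,0,0,0],[0,0,0.4,0,0,0,0],[0,0,0.4,0,0,0,0]]]}}

```text
time_s: 8.27
ee_pos: [0.552, 0.0598, 0.0851]
eef_rot: [3.138, -0.004, 0.431]
force: [-4.1, 5.2, 7.0]
grip_width: 0.0003
```

Run:
```python
from h import *
o=ctrl.get_obs();print(o["ee_pos"],o["force"],o["moment"])
a=snap("scene","pics/s6.png");s=load("pics/s6.png")
A=cv2.resize(a["frame"][165:225,250:315],None,fx=9,fy=9,interpolation=cv2.INTER_CUBIC)
e=c2w(PC,[0,0,0]); R=o["ee_pos"]
cy=np.array([-np.sin(PC[2]),np.cos(PC[2]),0])
for n,P in dict(tcp=R,ym=R-.008*cy,yp=R+.008*cy,roller0=[.5522,.0574,.086]).items(): print(n,((proj(s,[P])[0]-[250,165])*9).round())
cv2.imwrite("pics/c6.png",np.clip(A*1.3,0,255).astype(np.uint8))
```

```text
[0.55202292 0.05982233 0.08509301] [-4.06534371  5.16076561  7.02980937] [0.83259675 0.79553514 0.02876272]
scene {'fovy': 52.51869553370078, 'cx': 283.429931251021, 'cy': 208.15018008881353}
tcp [219. 319.]
ym [243. 325.]
yp [196. 314.]
roller0 [225. 320.]
```

View pics/c6.png

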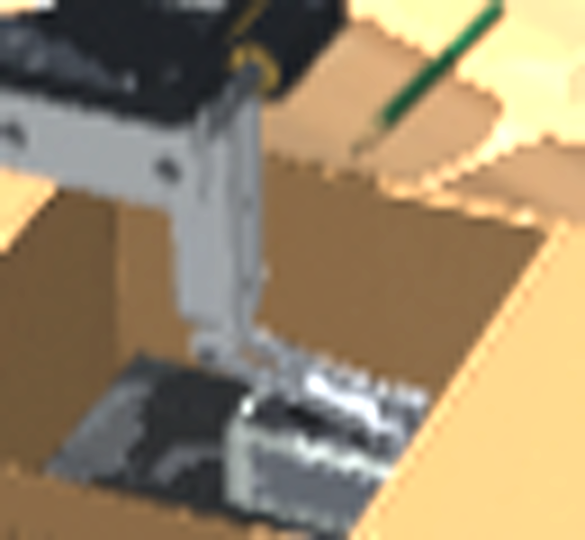

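Emit:
{"op": "play_rows", "data": {"steps": [[[0,-0.1,0.1,0,0,0,0],[0,-0.15,0.2,0,0,0,0],[0,-0.2,0.3,0,0,0,0],[0,-0.2,0.35,0,0,0,0],[0,-0.2,0.35,0,0,0,0],[0,-0.2,0.35,0,0,0,0]]]}}

```text
time_s: 8.82
ee_pos: [0.5516, 0.0613, 0.0822]
eef_rot: [3.137, -0.005, 0.431]
force: [-0.8, -1.2, 7.0]
grip_width: 0.0003
```

Emit:
{"op": "play_rows", "data": {"steps": [[[0,0,0,0,0,0,0],[0,0,0,0,0,0,0],[0,0,-0.4,0,0,0,0],[0,0,-0.8,0,0,0,0],[0,0,-1.2,0,0,0,0],[0,0,-1.8,0,0,0,0],[0,0,-4,0,0,0,0],[0,0,-8,0,0,0,0],[0,0,-12,0,0,0,0],[0,0,-16,0,0,0,0],[0,0,-20,0,0,0,0],[-4,0,-22,0,0,0,0],[-12,4,-22,0,0,0,0],[-20,10,-22,0,0,0,0],[-22,12,-22,0,0,0,0],[-22,12,-22,0,0,0,0],[-22,12,-22,0,0,0,0],[-22,12,-22,0,0,0,0]]]}}

```text
time_s: 10.32
ee_pos: [0.398, -0.1422, 0.302]
eef_rot: [3.137, -0.005, 0.428]
force: [1.6, 0.2, 0.8]
grip_width: 0.0004
```

Run:
```python
from h import *
o=ctrl.get_obs();print(o["time_s"],o["ee_pos"],o["force"])
a=snap("top","pics/t7.png");b=snap("scene","pics/s7.png")
s0=cv2.imread("pics/s4.png");t0=cv2.imread("pics/t4.png")
for n,i,j,(r,c) in(("scene",s0,b["frame"],(slice(185,225),slice(255,300))),("top",t0,a["frame"],(slice(180,205),slice(255,300)))):
    print(n,"roller region mean diff",cv2.absdiff(i,j)[r,c].mean())
A=cv2.resize(a["frame"],(400,300));B=cv2.resize(b["frame"][140:290,205:335],None,fx=3,fy=3,interpolation=cv2.INTER_CUBIC)
c=np.zeros((450,790,3),np.uint8);c[:300,:400]=A;c[:,400:]=B
cv2.imwrite("pics/c7.png",np.clip(c*1.4,0,255).astype(np.uint8))
t=cv2.imread("pics/t.png")
for n,(x,y) in dict(wrench=(150,210),tape=(415,175),spanner=(419,255)).items():
    print(n,cv2.absdiff(t,a["frame"])[y-20:y+20,x-40:x+40].mean())
```

```text
10.3167 [ 0.39800783 -0.14223214  0.30197997] [1.57408744 0.24519289 0.81258856]
top {'fovy': 53.26662602336361, 'cx': 288.8715630808807, 'cy': 206.58745102854317}
scene {'fovy': 52.51869553370078, 'cx': 283.429931251021, 'cy': 208.15018008881353}
scene roller region mean diff 1.2772222222222223
top roller region mean diff 3.0361481481481483
wrench 15.154270833333333
tape 13.946875
spanner 48.27197916666667
```

View pics/c7.png

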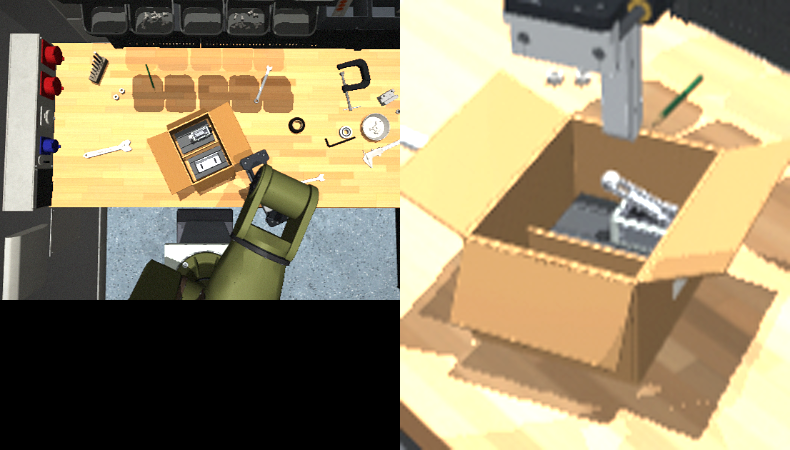

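```bash
python3 -c "
from station import ctrl
print(ctrl.hand_in())"
```

```text
the job is handed in; nothing more can be done
None
```

I folded both flaps back, pressed the switch lever once past its click point, let it spring up, and handed the job in at about 10.5 s of the 45 s. The hand-in gives no verdict, so the results below are my own checks.

- **Flaps:** I pushed each one outwards with the shut fingers. Measured from the top picture before the press, they stand at about 2.7 rad (left) and 2.5 rad (right), against the 1.9 needed. They were still open in the last pictures.
- **Switch press:** The fingertips went 11.8 mm below the roller's rest height with about 7 N upward, which both put the lever at about 0.20 rad. That is past the click at 0.14 and short of the 0.30 limit. I worked this out from depth and force, as the lever angle cannot be read directly.
- **A disagreement partway down:** At 8.9 mm the tool felt about 6.5 N of sideways force, probably friction on the roller, and the force suggested a smaller angle than the depth did. I shifted the tool 2 mm sideways while pressing deeper, and the sideways force fell to about 1.5 N.
- **Lever return:** After I backed off, the roller area in the scene camera matched the picture from before the press, so the lever is back at rest.
- **Wrench, tape and spanner:** The arm stayed well above them. My image-difference check on these three areas was inconclusive: it read 14–15 for the wrench and tape, and 48 for the spanner, which the arm partly covered. In the last picture the wrench and tape are where they were, as is the visible part of the spanner.

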